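# Shut the vent in the lid of the green bread keeper

### The job

The rolls in the keeper with the green vent plate are drying out. Slide that plate along its channel until the vent is fully shut, and let go; it lies flush and has no handle, so it has to be pressed from above and dragged by friction. Leave the orange vent plate of the other keeper as it is.

Things in the scene. Friction and masses are not known exactly. Their poses are not given: they have to be found in the camera images.
- green_slide (a joint): How far the green vent plate has been slid, m: 0 = vent fully open, 0.05 = fully shut against the end of its channel. Starts between 0 and 0.008, stays where it is left, needs about 1.2 N along the channel to move.
- green_pad (a point): Centre of the top face of the green plate, 58 mm above the worktop; moves with it. The plate is flat, 60 mm (x) by 44 mm (y), flush with the grey lid round it, with five fine dark lines across its middle. z is up; +x runs along the channel in the direction that shuts the vent, toward the three black vent slots; the shut plate covers them.
- green: The keeper with the green plate: a low white box with a grey lid, 146 mm (x) by 90 mm (y), 58 mm high, fixed to the worktop at any yaw; origin at the centre of its underside, x along the channel as for the plate. The channel in its lid is 110 x 46 mm and 6 mm deep. Behind it a wall cabinet overhangs (front at x = 0.62, underside 0.33 m up): come from the robot's side.
- orange_pad (a point): Centre of the top face of the orange plate of the other, otherwise equal keeper, 58 mm above the worktop, axes as for the green one; it starts open or part open and must stay as it is.

How it is judged (in metres and radians):
At the end, for the whole second after the job is handed in: The green plate is within 12 mm of its shut end (joint above 0.038), so that it covers all three vent slots, and stays there (value of joint green_slide above 0.038 m); the robot touches nothing.
It fails at once if the orange plate is moved by more than 10 mm (distance of orange_pad from where it was at the start of the episode above 0.01 m).
It also fails if it takes over 32 s, if anything falls off the work surface, if the arm or the gripper's body presses on something with over 40 N, if the wrist force passes 120 N, or if a joint passes its speed limit or range.

### The arm

A 7-joint arm with a two-finger parallel gripper is mounted at the origin on a cart in front of the work surface, level with it; the furniture and walls round the work are solid. World frame = base frame: x ahead of the robot, y to its left, z up, the work surface at z = 0. Lengths are in mm, angles in degrees, forces in N, time in s.
With the tool pointing down it reaches from about 400 to 900 mm from the base axis. Payload 5.6 kg.
Tool frame: the origin (TCP) lies midway between the tips of the shut fingers; the grasp point (between the pads) lies 19 mm behind it; z points along the fingers, y is the line along which they close (so a half turn about z gives the same grasp; the last joint's range is limited). The gripper opens to 92 mm and grips with 3 to 60 N. Pads are 20 mm wide; open, the fingers measure 128 mm over their backs; the gripper's body (75 mm by 189 mm) begins 69 mm behind the grasp point.
Start: joints at [-74.542, 26.786, -0.665, 91.828, 0.344, 61.387, -3.226], TCP at [200.062, 618.453, 214.592] pointing down, gripper open.
Joint ranges: [-144.91, 144.91], [-17.63, 115.5], [-89.93, 88.59], [15.96, 139.68], [-74.01, 254.01], [8.47, 105.57], [-167.45, 167.45]. Speed limits (degrees/s): [147.25, 147.25, 180, 180, 180, 180, 180].

### API

Orientations are given as a 3x3 rotation matrix whose columns are the frame's x, y, z axes.
In Python, from bench import readout, viewer, r gives the robot as it stands.
- The arm moves only by the shell command python3 -m creep 'ROWS' [FORCE]. ROWS is JSON, a list of rows, each an object of numbers: "tx", "ty", "tz": the shift along the tool's x, y, z in m; "wx", "wy", "wz": the turn, a rotation vector about the tool's x, y, z in rad; "claw": the finger opening in m, from 0 to 0.0919. A call has 1 to 8 rows; each row shifts and turns the commanded pose from where the row before left it, along the tool's axes as they then stand; what a row does not reach is not made up. A row lasts 1/8 s, in which the tool goes at most 62.5 mm and 10.7 degrees, less where a joint would pass 70% of its speed; a pose out of reach is approached as far as the arm can. A call is refused whole if a number of a shift passes 0.0625 or a number of a turn 0.188, either way. A call with a gripper value outside its range is refused whole. The fingers move at their own pace and stop on an object; FORCE is the grip in N (left out, the last holds). Time passes only in rows, so rows that do not move let the fingers close. It gives the time, the measured TCP pose, the force, the opening and the grip force at its end, in the units of the state.
- readout.get_obs(): the state, without advancing time (a new reading comes with each control period).
- viewer.read_camera(name): name is "scene" or "side" or "wrist"; returns the picture (384x512x3 uint8, red, green, blue); there is no depth.
- viewer.camera_info(name): a dict with "mtx" (3x3 intrinsics, pixels), "eye" and "orientation" of the camera in the world; the wrist camera has in their place "hand_eye" (4x4, takes a point from camera to tool coordinates, whose origin is the TCP and whose axes are the flange's). Camera axes: x right, y down, z forward; pixel columns grow to the right and rows downward; lengths in mm; the calibration is good to about 2 mm. A picture is of the moment at which its call begins: read the wrist's pose just before it. camera_info takes no time and is no camera call.
- r.job_done(): hands the job in; it is judged then, once.
The state is a dict: "time_s": time; "joints": joint angles; "qvel": joint speeds; "effort": joint torques, N m; "tool_pos": TCP position; "tcp_rot": TCP orientation; "force": force on the tool from outside, world axes, zero at the start; "ft_torque": the same for the moment, N m; "finger_gap": finger opening in mm; "grasp_force": force on a finger pad.
Only numpy, scipy, OpenCV 4.12 (cv2) and the standard library are available. Lean on these libraries where they do the work, as an engineer would, in place of code of your own. Each camera call takes 0.05 s, during which the arm holds its last target. There are 200 camera calls.

## Working session

There is one attempt and no reset: what is moved stays moved. The work goes in short steps, Python scripts to look and compute and a shell command to move; the robot and the scene stay as the last step left them, time stands still between calls to the robot, and variables do not carry over. Pictures are saved under pics/ and viewed, at most 10 in all, crops included, and the job is handed in when it is done.

```bash
mkdir -p pics; python3 - <<'E'
from bench import readout, viewer, r
import cv2,numpy as np
o=readout.get_obs()
for k in("time_s","tool_pos","tcp_rot","force","finger_gap"):print(k,o[k])
for n in("scene","side"):
    im=viewer.read_camera(n);cv2.imwrite(f"pics/{n}0.png",im[:,:,::-1]);print(viewer.camera_info(n))
print(viewer.camera_info("wrist"))
E
```

```text
time_s 0.0
tool_pos [199.91027464 617.88698364 213.64897996]
tcp_rot [[-9.51459734e-01  3.07773020e-01 -3.79003604e-04]
 [ 3.07773211e-01  9.51458236e-01 -1.69559862e-03]
 [-1.61253407e-04 -1.72994097e-03 -9.99998491e-01]]
force [ 0.12757693 -0.61654886 -0.33106105]
finger_gap 92.29209426627276
{'mtx': array([[346.92922915,   0.        , 248.80909165],
       [  0.        , 346.92922915, 186.14936926],
       [  0.        ,   0.        ,   1.        ]]), 'eye': array([-130.2654162 , -509.46599073,  509.60225072]), 'orientation': array([[ 0.49210062, -0.42433943,  0.76011383],
       [-0.87031369, -0.2596447 ,  0.41849577],
       [ 0.01977527, -0.8674795 , -0.49707973]])}
{'mtx': array([[452.32077211,   0.        , 257.86727282],
       [  0.        , 452.32077211, 193.2431492 ],
       [  0.        ,   0.        ,   1.        ]]), 'eye': array([397.7663873 , 437.01628287, 805.0916732 ]), 'orientation': array([[-0.98844702, -0.1097004 ,  0.10458636],
       [-0.15090402,  0.77674505, -0.61146962],
       [-0.01415847, -0.62018783, -0.78432557]])}
{'mtx': array([[295.13966508,   0.        , 251.13244998],
       [  0.        , 295.13966508, 185.41866926],
       [  0.        ,   0.        ,   1.        ]]), 'hand_eye': array([[ 2.13036069e-04, -9.59757930e-01, -2.80828542e-01,
         7.96985558e+01],
       [ 9.99999972e-01,  1.75403997e-04,  1.59138688e-04,
        -5.73274816e-01],
       [-1.03476169e-04, -2.80828568e-01,  9.59757941e-01,
        -1.69630285e+02],
       [ 0.00000000e+00,  0.00000000e+00,  0.00000000e+00,
         1.00000000e+00]])}
```

View pics/scene0.png

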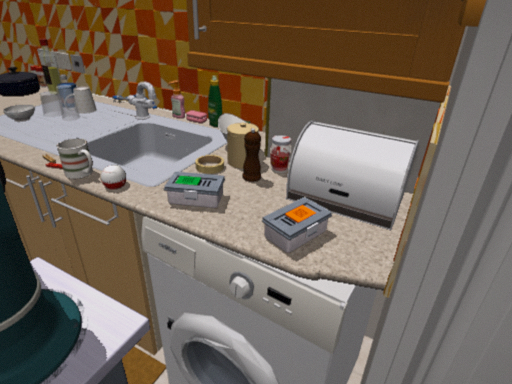

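View pics/side0.png

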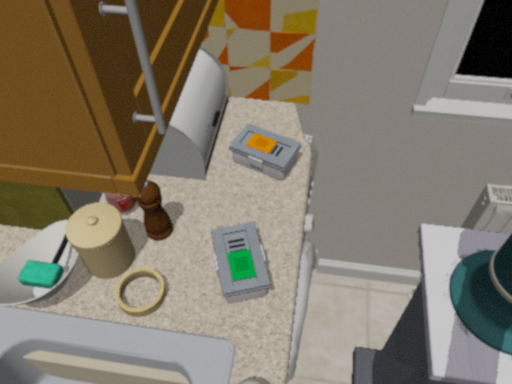

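The side view shows the green plate at about (242,264), with its slots at (236,241). The orange plate is at (262,143). The pepper mill (155,215) stands beside the green keeper.

```bash
cat > h.py <<'E'
import numpy as np,cv2
from bench import viewer
def cast(n,uv,z):
    c=viewer.camera_info(n);d=c["orientation"]@np.linalg.inv(c["mtx"])@np.array([uv[0],uv[1],1.])
    return c["eye"]+d*(z-c["eye"][2])/d[2]
def mask(im,lo,hi):
    h=cv2.cvtColor(im,cv2.COLOR_RGB2HSV);return cv2.inRange(h,(lo,150,70),(hi,255,255))
def plate(n,im,box):
    x0,y0,x1,y1=box;m=np.zeros(im.shape[:2],np.uint8);m[y0:y1,x0:x1]=mask(im,45,80)[y0:y1,x0:x1]
    m=cv2.morphologyEx(m,cv2.MORPH_CLOSE,np.ones((5,5)))
    cs=max(cv2.findContours(m,0,1)[0],key=cv2.contourArea)[:,0].astype(float)
    P=np.array([cast(n,p,58)[:2] for p in cs],np.float32)
    return cv2.minAreaRect(P),cs
E
python3 - <<'E'
from h import *
for n,b in(("side",(205,215,275,305)),("scene",(160,165,225,200))):
    im=cv2.imread(f"pics/{n}0.png")[:,:,::-1].copy()
    rc,cs=plate(n,im,b);print(n,rc,cv2.boxPoints(rc).round().tolist(),cs.min(0),cs.max(0))
print("slots",cast("side",(236,241),55))
for p in((213,226),(255,223),(269,290),(227,299)):print(cast("side",p,58))
im=cv2.imread("pics/side0.png")
cv2.imwrite("pics/crop.png",cv2.resize(im[205:310,195:285],None,fx=5,fy=5,interpolation=0))
E
```

```text
side ((503.4775085449219, 25.832767486572266), (42.95550537109375, 60.601402282714844), 20.838176727294922) [[473.0, 47.0], [494.0, -10.0], [534.0, 5.0], [513.0, 62.0]] [228. 249.] [255. 279.]
scene ((504.5360107421875, 26.769134521484375), (42.4204216003418, 61.097938537597656), 21.17432975769043) [[474.0, 48.0], [496.0, -9.0], [535.0, 6.0], [513.0, 63.0]] [176. 176.] [200. 184.]
slots [522.13663079 -24.24968831  55.        ]
[573.46669634 -50.53972179  58.        ]
[491.61082855 -69.54697041  58.        ]
[444.01843368  71.32234898  58.        ]
[515.57292     99.37889019  58.        ]
```

View pics/crop.png

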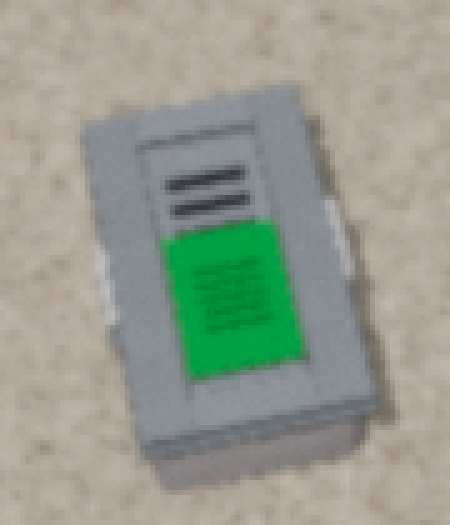

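Both cameras agree: the plate centre is at about (504, 26, 58) and the shutting direction is (0.358, −0.934). The crop shows two slots clear of the plate, roughly 40 mm of travel left and about 8 mm of empty channel behind it. I'll move above the plate with the fingers shut, then turn −0.68 rad about tool z so the fingers line up with the channel.

```bash
python3 -m creep '[{"tx":-0.04,"ty":-0.04,"claw":0},{"tx":-0.04,"ty":-0.04},{"tx":-0.04,"ty":-0.04},{"tx":-0.04,"ty":-0.04},{"tx":-0.04,"ty":-0.04},{"tx":-0.04,"ty":-0.04}]' 20
python3 -m creep '[{"tx":-0.04,"ty":-0.04},{"tx":-0.04,"ty":-0.04},{"tx":-0.04,"ty":-0.04},{"tx":-0.04,"ty":-0.04},{"tx":-0.04,"ty":-0.04},{"tx":-0.03,"ty":-0.03}]'
python3 -m creep '[{"wz":-0.17},{"wz":-0.17},{"wz":-0.17},{"wz":-0.17},{},{}]'
cat >> h.py <<'E'
def rel(t):
    from bench import readout
    o=readout.get_obs();d=o["tcp_rot"].T@(np.array(t)-o["tool_pos"])
    print("t",o["time_s"],"pos",np.round(o["tool_pos"],1),"force",np.round(o["force"],1),"gap",round(o["finger_gap"],1),"tool shift mm",d.round(1),"slide dir in tool",(o["tcp_rot"].T@[.358,-.934,0]).round(3))
E
python3 -c "
from h import *;rel((504,26,58))"
```

```text
t 0.1 pos [199.9 618.  213.8] force [-0.   0.8 -0.5] gap 91.8 tool shift mm [-471.5 -469.4  156.5] slide dir in tool [-0.628 -0.778  0.001]$[0]: bad value
$[0]: bad value
$[0]: bad value
```

Probably every key is required in each row.

```bash
python3 -m creep '[{"tx":-0.04,"ty":-0.04,"tz":0,"wx":0,"wy":0,"wz":0,"claw":0}]' 20
```

```text
time_s: 0.22
tool_pos: [222.8, 570.0, 213.4]
tcp_rot: [[-0.953, 0.302, -0.002], [0.302, 0.953, 0.0], [0.002, -0.0, -1.0]]
force: [2.2, -0.7, 0.1]
finger_gap: 83.9
grasp_force: 0.0
```

```bash
python3 -m creep '[{"tx":-0.04,"ty":-0.04,"tz":0,"wx":0,"wy":0,"wz":0,"claw":0},{"tx":-0.04,"ty":-0.04,"tz":0,"wx":0,"wy":0,"wz":0,"claw":0},{"tx":-0.04,"ty":-0.04,"tz":0,"wx":0,"wy":0,"wz":0,"claw":0},{"tx":-0.04,"ty":-0.04,"tz":0,"wx":0,"wy":0,"wz":0,"claw":0},{"tx":-0.04,"ty":-0.04,"tz":0,"wx":0,"wy":0,"wz":0,"claw":0},{"tx":-0.04,"ty":-0.04,"tz":0,"wx":0,"wy":0,"wz":0,"claw":0}]'
python3 -m creep '[{"tx":-0.04,"ty":-0.04,"tz":0,"wx":0,"wy":0,"wz":0,"claw":0},{"tx":-0.04,"ty":-0.04,"tz":0,"wx":0,"wy":0,"wz":0,"claw":0},{"tx":-0.04,"ty":-0.04,"tz":0,"wx":0,"wy":0,"wz":0,"claw":0},{"tx":-0.04,"ty":-0.04,"tz":0,"wx":0,"wy":0,"wz":0,"claw":0},{"tx":-0.03,"ty":-0.03,"tz":0,"wx":0,"wy":0,"wz":0,"claw":0}]'
python3 -m creep '[{"tx":0,"ty":0,"tz":0,"wx":0,"wy":0,"wz":-0.17,"claw":0},{"tx":0,"ty":0,"tz":0,"wx":0,"wy":0,"wz":-0.17,"claw":0},{"tx":0,"ty":0,"tz":0,"wx":0,"wy":0,"wz":-0.17,"claw":0},{"tx":0,"ty":0,"tz":0,"wx":0,"wy":0,"wz":-0.17,"claw":0},{"tx":0,"ty":0,"tz":0,"wx":0,"wy":0,"wz":0,"claw":0}]'
python3 -c "
from h import *;rel((504,26,58))
print(cast('side',(158,235),0),cast('side',(150,185),120))"
```

```text
time_s: 0.98
tool_pos: [380.8, 264.0, 214.5]
tcp_rot: [[-0.951, 0.308, 0.0], [0.308, 0.951, 0.0], [0.0, 0.0, -1.0]]
force: [1.2, -0.5, 0.6]
finger_gap: 24.0
grasp_force: 0.0
time_s: 1.6
tool_pos: [503.1, 24.1, 214.5]
tcp_rot: [[-0.951, 0.31, 0.0], [0.31, 0.951, -0.0], [-0.0, -0.0, -1.0]]
force: [0.1, 0.3, -0.3]
finger_gap: 0.6
grasp_force: 0.0
time_s: 2.22
tool_pos: [502.3, 26.5, 214.3]
tcp_rot: [[-0.934, -0.357, -0.001], [-0.357, 0.934, 0.0], [0.001, 0.0, -1.0]]
force: [-0.5, -0.1, 0.1]
finger_gap: 0.7
grasp_force: 0.0
t 2.225 pos [502.3  26.5 214.3] force [-0.5 -0.1  0.1] gap 0.7 tool shift mm [ -1.4  -1.1 156.3] slide dir in tool [-0.001 -1.    -0.   ]
[698.02131125 -49.27753586   0.        ] [702.46556664 -87.84302811 120.        ]
```

The slide direction is exactly tool −y, and the pepper mill is well clear. I'll descend to about 4 mm above the plate.

```bash
python3 -m creep '[{"tx":-0.001,"ty":-0.001,"tz":0.05,"wx":0,"wy":0,"wz":0,"claw":0},{"tx":0,"ty":0,"tz":0.05,"wx":0,"wy":0,"wz":0,"claw":0},{"tx":0,"ty":0,"tz":0.04,"wx":0,"wy":0,"wz":0,"claw":0},{"tx":0,"ty":0,"tz":0.012,"wx":0,"wy":0,"wz":0,"claw":0},{"tx":0,"ty":0,"tz":0,"wx":0,"wy":0,"wz":0,"claw":0},{"tx":0,"ty":0,"tz":0,"wx":0,"wy":0,"wz":0,"claw":0}]'
python3 -m creep '[{"tx":0,"ty":0,"tz":0.002,"wx":0,"wy":0,"wz":0,"claw":0},{"tx":0,"ty":0,"tz":0.002,"wx":0,"wy":0,"wz":0,"claw":0},{"tx":0,"ty":0,"tz":0,"wx":0,"wy":0,"wz":0,"claw":0}]'
```

```text
time_s: 2.98
tool_pos: [505.1, 26.2, 64.0]
tcp_rot: [[-0.934, -0.358, 0.003], [-0.358, 0.934, 0.0], [-0.003, -0.001, -1.0]]
force: [0.2, -0.0, 0.8]
finger_gap: 0.4
grasp_force: 0.0
time_s: 3.35
tool_pos: [503.9, 26.1, 58.8]
tcp_rot: [[-0.933, -0.359, 0.0], [-0.359, 0.933, 0.0], [-0.0, 0.0, -1.0]]
force: [-0.4, 0.1, 0.9]
finger_gap: 0.7
grasp_force: 0.0
```

```bash
python3 -m creep '[{"tx":0,"ty":0,"tz":0.001,"wx":0,"wy":0,"wz":0,"claw":0},{"tx":0,"ty":0,"tz":0,"wx":0,"wy":0,"wz":0,"claw":0}]'; python3 -m creep '[{"tx":0,"ty":0,"tz":0.001,"wx":0,"wy":0,"wz":0,"claw":0},{"tx":0,"ty":0,"tz":0,"wx":0,"wy":0,"wz":0,"claw":0}]'
```

```text
time_s: 3.6
tool_pos: [504.1, 26.1, 58.4]
tcp_rot: [[-0.933, -0.359, 0.0], [-0.359, 0.933, 0.0], [-0.0, 0.0, -1.0]]
force: [-3.0, -0.4, 8.5]
finger_gap: 0.3
grasp_force: 4.0
time_s: 3.85
tool_pos: [504.1, 25.9, 58.3]
tcp_rot: [[-0.933, -0.359, 0.0], [-0.359, 0.933, 0.001], [-0.0, 0.0, -1.0]]
force: [-5.1, -0.6, 18.3]
finger_gap: 0.7
grasp_force: 8.7
```

There's 18 N of contact force, rising about 10 N per mm. I'll drag 20 mm along −y and check.

```bash
python3 -m creep '[{"tx":0,"ty":-0.004,"tz":0,"wx":0,"wy":0,"wz":0,"claw":0},{"tx":0,"ty":-0.004,"tz":0,"wx":0,"wy":0,"wz":0,"claw":0},{"tx":0,"ty":-0.004,"tz":0,"wx":0,"wy":0,"wz":0,"claw":0},{"tx":0,"ty":-0.004,"tz":0,"wx":0,"wy":0,"wz":0,"claw":0},{"tx":0,"ty":-0.004,"tz":0,"wx":0,"wy":0,"wz":0,"claw":0},{"tx":0,"ty":0,"tz":0,"wx":0,"wy":0,"wz":0,"claw":0}]'
python3 - <<'E'
from h import *
rel((504,26,58))
im=viewer.read_camera("side");cv2.imwrite("pics/s1.png",cv2.resize(im[165:325,155:305,::-1],None,fx=3,fy=3,interpolation=0))
E
```

```text
time_s: 4.6
tool_pos: [511.6, 6.6, 58.3]
tcp_rot: [[-0.934, -0.358, 0.001], [-0.358, 0.934, 0.0], [-0.001, -0.0, -1.0]]
force: [-4.3, -1.8, 15.7]
finger_gap: 0.7
grasp_force: 8.1
t 4.6 pos [511.6   6.6  58.3] force [-4.3 -1.8 15.7] gap 0.7 tool shift mm [ 0.2 20.9  0.3] slide dir in tool [ 0. -1.  0.]
```

View pics/s1.png

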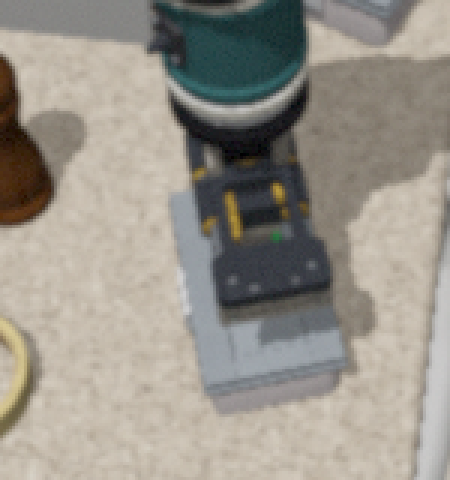

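The plate's old rear edge, around (267,342) in this crop, is now empty channel with no green, so the plate moved with the fingers. I'll carry on to the stop.

```bash
python3 -m creep '[{"tx":0,"ty":-0.004,"tz":0,"wx":0,"wy":0,"wz":0,"claw":0},{"tx":0,"ty":-0.004,"tz":0,"wx":0,"wy":0,"wz":0,"claw":0},{"tx":0,"ty":-0.004,"tz":0,"wx":0,"wy":0,"wz":0,"claw":0},{"tx":0,"ty":-0.004,"tz":0,"wx":0,"wy":0,"wz":0,"claw":0},{"tx":0,"ty":0,"tz":0,"wx":0,"wy":0,"wz":0,"claw":0}]'
python3 -m creep '[{"tx":0,"ty":-0.002,"tz":0,"wx":0,"wy":0,"wz":0,"claw":0},{"tx":0,"ty":-0.002,"tz":0,"wx":0,"wy":0,"wz":0,"claw":0},{"tx":0,"ty":-0.001,"tz":0,"wx":0,"wy":0,"wz":0,"claw":0},{"tx":0,"ty":0,"tz":0,"wx":0,"wy":0,"wz":0,"claw":0}]'
python3 -c "
from h import *;rel((504,26,58))"
```

```text
time_s: 5.28
tool_pos: [517.5, -8.4, 58.3]
tcp_rot: [[-0.934, -0.358, 0.001], [-0.358, 0.934, -0.0], [-0.001, -0.0, -1.0]]
force: [-4.3, -2.4, 15.3]
finger_gap: 0.3
grasp_force: 7.8
time_s: 5.78
tool_pos: [519.2, -12.6, 58.3]
tcp_rot: [[-0.934, -0.358, 0.001], [-0.358, 0.934, 0.0], [-0.001, -0.0, -1.0]]
force: [-4.2, -0.9, 16.4]
finger_gap: 0.4
grasp_force: 7.9
t 5.775 pos [519.2 -12.6  58.3] force [-4.2 -0.9 16.4] gap 0.4 tool shift mm [ 0.3 41.5  0.3] slide dir in tool [ 0.001 -1.     0.   ]
```

```bash
python3 -m creep '[{"tx":0,"ty":-0.002,"tz":0,"wx":0,"wy":0,"wz":0,"claw":0},{"tx":0,"ty":-0.002,"tz":0,"wx":0,"wy":0,"wz":0,"claw":0},{"tx":0,"ty":0,"tz":0,"wx":0,"wy":0,"wz":0,"claw":0}]'
python3 -m creep '[{"tx":0,"ty":0,"tz":-0.005,"wx":0,"wy":0,"wz":0,"claw":0},{"tx":0,"ty":0,"tz":-0.04,"wx":0,"wy":0,"wz":0,"claw":0},{"tx":0,"ty":0,"tz":-0.05,"wx":0,"wy":0,"wz":0,"claw":0},{"tx":0.04,"ty":0.04,"tz":-0.04,"wx":0,"wy":0,"wz":0,"claw":0},{"tx":0,"ty":0.06,"tz":0,"wx":0,"wy":0,"wz":0,"claw":0},{"tx":0,"ty":0.06,"tz":0,"wx":0,"wy":0,"wz":0,"claw":0},{"tx":0,"ty":0.06,"tz":0,"wx":0,"wy":0,"wz":0,"claw":0},{"tx":0,"ty":0,"tz":0,"wx":0,"wy":0,"wz":0,"claw":0}]'
python3 - <<'E'
from h import *
rel((504,26,58))
im=viewer.read_camera("side");cv2.imwrite("pics/s2.png",cv2.resize(im[100:325,155:325,::-1],None,fx=2.6,fy=2.6,interpolation=0))
rc,_=plate("side",im,(205,205,275,305));print(rc)
E
```

```text
time_s: 6.15
tool_pos: [520.1, -15.2, 58.3]
tcp_rot: [[-0.933, -0.359, -0.0], [-0.359, 0.933, 0.002], [-0.001, 0.002, -1.0]]
force: [-4.8, 1.9, 17.0]
finger_gap: 0.7
grasp_force: 8.6
time_s: 7.15
tool_pos: [407.0, 176.7, 187.8]
tcp_rot: [[-0.93, -0.367, -0.0], [-0.367, 0.93, 0.001], [-0.0, 0.001, -1.0]]
force: [-0.3, -0.6, -0.1]
finger_gap: 0.6
grasp_force: 0.0
t 7.15 pos [407.  176.7 187.8] force [-0.3 -0.6 -0.1] gap 0.6 tool shift mm [ -34.9 -175.9  129.6] slide dir in tool [ 0.009 -1.    -0.001]
((518.9758911132812, -14.693668365478516), (42.066715240478516, 59.18742752075195), 20.82444953918457)
```

View pics/s2.png

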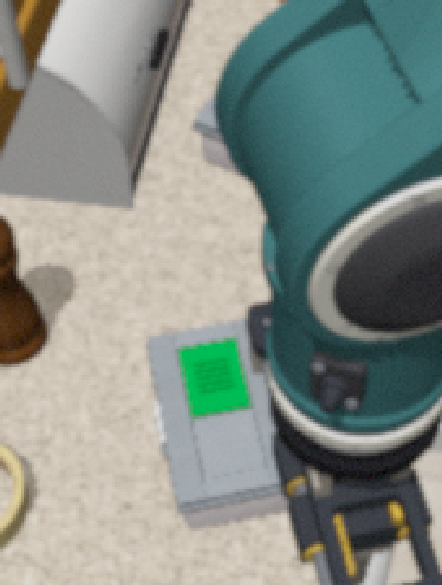

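The plate (about (213,377) in this crop) has moved 43 mm and sits at the slot end of its channel with all the slots covered. The fingers met resistance at the end of the drag, and the arm is now clear.

```bash
python3 -c "
from bench import r;print(r.job_done())"
```

```text
the job is handed in; nothing more can be done
None
```

I slid the green vent plate about 43 mm to the shut end of its channel, where it covers all three slots, then lifted the arm clear without going near the orange plate and handed the job in (no verdict was returned).

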